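# Gauge a saw collar and hold the readout hood open

### The job

Measure the stepped steel collar on the bench gauge: slide the jaw up to it and on until the collar is pinched between the jaw's sprung plunger and the fixed anvil and the plunger gives a few millimetres (do not force it), and leave it pinched. Then lift the hood of the readout console and hold it open at 60 degrees from shut so the dial can be read; the hood falls shut by itself, so finish while still holding it there. Keep the collar flat on the bed and leave the other things on the table alone.

Things in the scene. Friction and masses are not known exactly. Their poses are not given: they have to be found in the camera images.
- gauge: bench gauge, fixed to the table; it stands either left or right on the table, with the console on the other side. Grey bed 100 (x) x 220 (y) x 25 mm high; origin on the table under the middle of the jaws' line (bed runs from y -120 to y +100 mm). The jaw slides along its y axis, towards +y, to the anvil.
- anvil: fixed steel block on the gauge's +y end, 50 (x) x 30 (y) x 34 mm high, rising from the bed (top 59 mm above the table); origin at the centre of its underside, 80 mm along +y from the gauge's origin; its flat face towards the jaw is at gauge y = +65 mm.
- jaw (a joint): travel of the sliding jaw towards the anvil, m, 0 to 0.085; starts 0 to 0.02. About 9 N of friction; it stays where left. Steel block 56 (x) x 50 (y) x 32 mm high on the bed. At 0 its centre is at gauge y = -85 mm, the plunger's face at y = -45 mm. With the collar against the anvil, the plunger touches it at a value of 0.066 and is fully pressed in at 0.074.
- jaw_fin (a point): grip point on the jaw's fin, on its middle line, 90 mm above the table, moves with the jaw. The fin is 26 (x) x 14 (y) mm, from 57 to 105 mm above the table.
- plunger (a joint): how far the jaw's sprung plunger is pushed in, m, 0 (out) to 0.008 (bottomed). The plunger is a dark steel foot 32 mm wide, 14 mm high (4 to 18 mm above the bed), ahead of the jaw on its +y side. Pushing it in takes 2 N to start, 4 N at half travel, 6 N at full travel; past that the jaw squeezes rigidly.
- plunger_face (a point): centre of the plunger's face towards the anvil, 11 mm above the bed; moves with the plunger.
- collar: loose turned steel collar, about 0.18 kg, standing on the gauge's bed between plunger and anvil: flange 44 mm across and 18 mm high, hub 30 mm across above it, 30 mm high in all; origin at the centre of its underside.
- console: readout console, fixed to the table: white box 170 (x) x 200 (y) x 90 mm high, with a grey hood lying on top; origin on the table under its centre. The hood's hinge runs along the console's y axis at its +x edge; the hood's free edge is on the -x side.
- hood (a joint): opening angle of the hood, rad, 0 shut (level), 1.047 = 60 degrees, stop at 1.45. A light spring and gravity shut it from any angle: 2 to 3 N lifts it at the bar. The hood is a grey plate, 156 mm from hinge to free edge, 190 mm wide, 5 mm thick, about 0.25 kg; its mid-plane passes through the hinge line.
- hood_hinge (a point): middle of the hood's hinge line, 98 mm above the table; 75 mm along the console's +x.
- hood_bar (a point): middle of the hood's round steel bar handle: 12 mm thick, 110 mm long, parallel to the hinge, 135 mm from the hinge along the plate and 40 mm above its mid-plane; 138 mm above the table when shut. Moves with the hood; about 28 mm of free room between bar and plate.
- wrench: bystander: steel open-ended wrench, 170 mm long, lying flat between the gauge and the console; origin on its underside, at about its middle
- spacer: bystander: flat steel ring, 68 mm outside, 12 mm high, lying near the robot; origin on its underside, at about its middle
- offcut: bystander: wooden panel offcut 100 x 70 x 18 mm; origin on its underside, at about its middle
- edge_roll: bystander: white roll of edge strip, 110 mm outside, 23 mm high; origin on its underside, at about its middle
- blade: bystander: steel disc 160 mm across, 8 mm high, lying flat; origin on its underside, at about its middle
- glue: bystander: white bottle 50 mm across, 120 mm high; origin on its underside, at about its middle
- mug: bystander: white cup 76 mm across, 90 mm high; origin on its underside, at about its middle
Things that resemble listed ones, but are neither listed nor needed, are in the scene too. What is meant by the collar is not purple, turquoise or yellow, and is the smaller of those in its own colour.

How it is judged:
By the outcome, as a careful person would: the job done as asked, in the order asked, and still so for the second after the job is handed in, while the arm keeps its last pose, push and grip.
It also fails if it takes over 51 s, if anything falls off the work surface, if the arm or the gripper's body presses on something with over 40 N, if the wrist force passes 120 N, or if a joint passes its speed limit or range.

### The arm

A 7-joint arm with a two-finger parallel gripper is mounted at the origin on the work surface. World frame = base frame: x ahead of the robot, y to its left, z up, the work surface at z = 0. Lengths are in m, angles in rad, forces in N, time in s.
With the tool pointing down it reaches from about 0.4 to 0.85 m from the base axis. Payload 10.4 kg.
Tool frame: the origin (TCP) lies between the finger pads; the fingertips stand manip.tip_extent ahead of it and the grasp point (between the pads) lies 6 mm ahead of it (manip.tip_extent is the distance from the TCP to the fingertips, in m); z points along the fingers, y is the line along which they close (so a half turn about z gives the same grasp; the last joint's range is limited). The gripper opens to 85 mm and grips with 20 to 120 N. Pads are 22 mm wide; open, the fingers measure 114 mm over their backs; the gripper's body (76 mm by 85 mm) begins 54 mm behind the grasp point. The pads swing forward as they close: fully open they stand 13 mm farther back than shut.
Start: joints at [-1.161, 0.332, -0.065, 1.46, 0.022, 1.35, -0.088], TCP at [0.262, 0.567, 0.256] pointing down, gripper open.
Joint ranges: [-2.6, 2.6], [-0.5, 2.12], [-1.47, 1.34], [0.16, 2.42], [-1.27, 4.41], [0.06, 2.06], [-2.6, 2.6]. Speed limits (rad/s): [2.22, 2.22, 2.79, 2.79, 3.14, 3.14, 3.14].

### API

Orientations are given as a unit quaternion [x, y, z, w].
In Python, from workcell import get_obs, optics, workorder, manip gives the robot as it stands.
- The arm moves only by the tool jog_arm, never from a script. Its argument "increments" is a list of rows, each a list of 7 numbers: the shift along the tool's x, y, z in m, then the turn, a rotation vector about the tool's x, y, z in rad, then the opening, from -1 (shut) to 1 (fully open). A call has 1 to 5 rows; each row is the pose to reach, as a shift and turn from the pose commanded when the call began, along the tool's axes at that moment; what a row does not reach only later rows make up. A row lasts 1/12 s, in which the tool goes at most 41.7 mm and 7.16 degrees, less where a joint would pass 70% of its speed; a pose out of reach is approached as far as the arm can. A call with a gripper value outside its range is refused whole. The fingers move at their own pace and stop on an object; "grip_force" is the grip in N (left out, the last holds). Time passes only in rows, so rows that repeat a pose let the fingers close. It gives the time, the measured TCP pose, the force, the opening and the grip force at its end, in the units of the state.
- get_obs(): the state, without advancing time (a new reading comes with each control period).
- optics.camera(name): name is "scene" or "side" or "wrist"; returns a dict with "color" (400x640x3 uint8, red, green, blue), "depth" (400x640 float32, m along the optical axis (not along the pixel's ray), 0 where there is no reading), "K" (3x3 intrinsics, pixels), "R" (3x3) and "t" (3): a world point X has camera coordinates R X + t. Camera axes: x right, y down, z forward; pixel columns grow to the right and rows downward; lengths in m; the calibration is good to about 2 mm. The wrist camera is an equidistant fisheye: a pixel r from the principal point sees the ray r / f radians off the axis. A picture is of the moment at which its call begins.
- workorder.hand_in(): hands the job in; it is judged then, once.
The state is a dict: "clock": time; "joint_pos": joint angles; "joint_velocities": joint speeds; "tau": joint torques, N m; "position": TCP position; "ee_rot": TCP orientation; "ft_force": force on the tool from outside, world axes, zero at the start; "torque": the same for the moment, N m; "grip_width": opening from 0.0 (shut) to 1.0 (fully open); "grasp_force": force on a finger pad.
Only numpy, scipy, OpenCV 4.12 (cv2) and the standard library are available. Lean on these libraries where they do the work, as an engineer would, in place of code of your own. Each camera call takes 0.05 s, during which the arm holds its last target. There are 200 camera calls.

## Working session

There is one attempt and no reset: what is moved stays moved. The work goes in short steps, Python scripts to look and compute and a tool call to move; the robot and the scene stay as the last step left them, time stands still between calls to the robot, and variables do not carry over. Pictures are saved under pics/ and viewed, at most 10 in all, crops included, and the job is handed in when it is done.

Besides the shell and the picture viewer there is one more tool, called after ">>>" as name(argument=value, ...), one argument or row to a line, values as JSON. jog_arm: Moves the arm, as the interface text tells. Its arguments: {"type":"object","properties":{"increments":{"type":"array"},"grip_force":{"type":"number"}},"required":["increments"]}

```bash
mkdir -p pics; cat > h.py <<'E'
import numpy as np, cv2
from workcell import get_obs, optics, workorder, manip
def grab(n):
    c=optics.camera(n); np.savez(f'{n}.npz',**{k:np.array(v) for k,v in c.items()}); return c
def load(n): return dict(np.load(f'{n}.npz'))
def world(c,u,v,d=None):
    "depth pixel -> world"
    if d is None: d=c['depth'][int(v),int(u)]
    p=np.linalg.inv(c['K'])@np.array([u,v,1.])*d
    return c['R'].T@(p-c['t'])
def cloud(c):
    v,u=np.mgrid[:400,:640]; d=c['depth']
    p=np.stack([u,v,np.ones_like(u)],-1)@np.linalg.inv(c['K']).T*d[...,None]
    P=(p-c['t'])@c['R']; P[d==0]=np.nan; return P
def plane(c,u,v,z):
    "ray onto height z"
    r=c['R'].T@np.linalg.inv(c['K'])@np.array([u,v,1.]); o=-c['R'].T@c['t']
    return o+r*(z-o[2])/r[2]
E
python3 - <<'E'
from h import *
for n in ['scene','side']:
    c=grab(n); cv2.imwrite(f'pics/{n}0.png',c['color'][...,::-1]); print(n,-c['R'].T@c['t'],c['K'][0,0])
o=get_obs(); print(o['clock'],o['position'],o['ee_rot'],manip.tip_extent)
E
```

```text
scene [1.51866115 0.30735959 0.86531336] 497.03239538662876
side [ 0.0932614  -0.57947737  1.04491181] 411.8932627827464
0.1 [0.26198948 0.56711595 0.25557665] [ 2.14678589e-01  9.76684543e-01 -6.27771080e-04 -1.16685587e-04] 0.025
```

View pics/scene0.png

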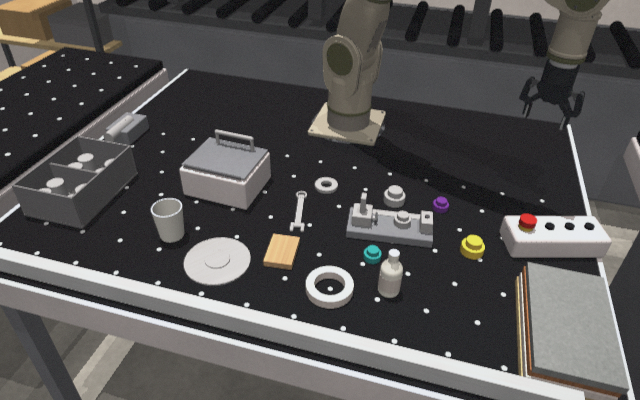

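View pics/side0.png

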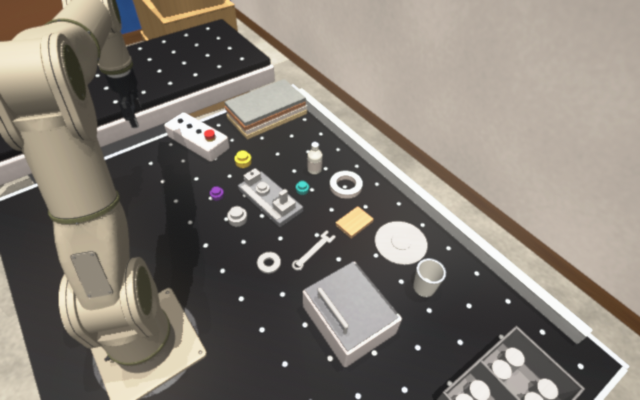

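The scene view shows the gauge at about (390,225), with its fin at (364,200) and anvil at (427,220). The console is at (226,170) and its bar at (234,134).

There are two grey collar candidates: one on the bed at scene (403,217) / side (263,187), and one on the table at scene (394,196) / side (236,215). The first looks smaller and stands on the bed between plunger and anvil. The purple (441,204), turquoise (372,254) and yellow (473,246) ones are excluded by colour. I'll check sizes and look at a crop.

```bash
python3 - <<'E'
from h import *
S=load('scene');D=load('side')
a=cv2.resize(S['color'][175:260,335:465],(520,340),interpolation=cv2.INTER_CUBIC)
b=cv2.resize(D['color'][155:240,205:335],(520,340),interpolation=cv2.INTER_CUBIC)
cv2.imwrite('pics/crop.png',cv2.resize(np.vstack([a,b]),(458,600))[...,::-1])
def rect(P,m,lab):
    q=P[m]
    if len(q)<5: print(lab,len(q));return
    r=cv2.minAreaRect(q[:,:2].astype(np.float32)); print(lab,len(q),'c',np.round(r[0],4),'size',np.round(r[1],4),'ang',round(r[2],1),'zmed',round(float(np.median(q[:,2])),4),'mean',np.round(q[:,:2].mean(0),4))
# gauge rough location
for n,c,g,k in [('scene',S,(415,235),(215,168)),('side',D,(285,205),(360,290))]:
    P=cloud(c); print(n,'bed px',world(c,*g),'console px',world(c,*k))
    G=world(c,*g)[:2]; K=world(c,*k)[:2]
    x,y,z=P[...,0],P[...,1],P[...,2]
    nearG=np.hypot(x-G[0],y-G[1])<.16
    nearK=np.hypot(x-K[0],y-K[1])<.17
    def cc(m,uv):
        m=cv2.morphologyEx(m.astype(np.uint8),cv2.MORPH_CLOSE,np.ones((5,5)))
        l=cv2.connectedComponents(m)[1]; return l==l[uv[1],uv[0]]
    rect(P,cc(nearG&(z>.02)&(z<.03),g)&(z>.02)&(z<.03),'bed')
    rect(P,nearG&(z>.098)&(z<.112),'fin top')
    rect(P,nearG&(z>.0565)&(z<.0615),'59mm tops')
    rect(P,nearG&(z>.052)&(z<.0562),'collar top')
    rect(P,nearK&(z>.093)&(z<.106),'hood')
    rect(P,nearK&(z>.128)&(z<.155),'bar')
E
```

```text
scene bed px [0.55088631 0.30154937 0.02787483] console px [ 0.52348026 -0.25217229  0.09864199]
bed 1302 c [0.5174 0.2393] size [0.1073 0.2033] ang 6.3 zmed 0.0249 mean [0.5319 0.2439]
fin top 45 c [0.5282 0.1585] size [0.0269 0.0129] ang 12.3 zmed 0.1042 mean [0.5299 0.1588]
59mm tops 235 c [0.5199 0.2376] size [0.0571 0.1974] ang 6.5 zmed 0.0583 mean [0.5195 0.2524]
collar top 151 c [0.5202 0.2378] size [0.0567 0.1969] ang 5.6 zmed 0.0547 mean [0.5243 0.2246]
hood 2180 c [ 0.464  -0.2494] size [0.1911 0.1719] ang 86.3 zmed 0.1001 mean [ 0.4707 -0.2468]
bar 179 c [ 0.4066 -0.2452] size [0.1216 0.0165] ang 85.4 zmed 0.1394 mean [ 0.4074 -0.2443]
side bed px [0.52384917 0.14526264 0.0573916 ] console px [ 0.50328385 -0.23725886  0.10279459]
bed 3218 c [1.1338 0.3946] size [2.3257 1.8101] ang 64.9 zmed 0.0247 mean [0.9095 0.0522]
fin top 38 c [0.5255 0.1593] size [0.0253 0.0152] ang 3.9 zmed 0.1058 mean [0.526  0.1567]
59mm tops 135 c [0.5178 0.2021] size [0.0545 0.141 ] ang 9.7 zmed 0.0586 mean [0.5193 0.1701]
collar top 71 c [0.5217 0.2061] size [0.0562 0.1476] ang 6.0 zmed 0.0544 mean [0.517  0.1975]
hood 4171 c [ 0.4627 -0.251 ] size [0.1951 0.1619] ang 86.6 zmed 0.1011 mean [ 0.4628 -0.2558]
bar 253 c [ 0.404  -0.2461] size [0.1206 0.0128] ang 86.8 zmed 0.1423 mean [ 0.4027 -0.2497]
```

View pics/crop.png

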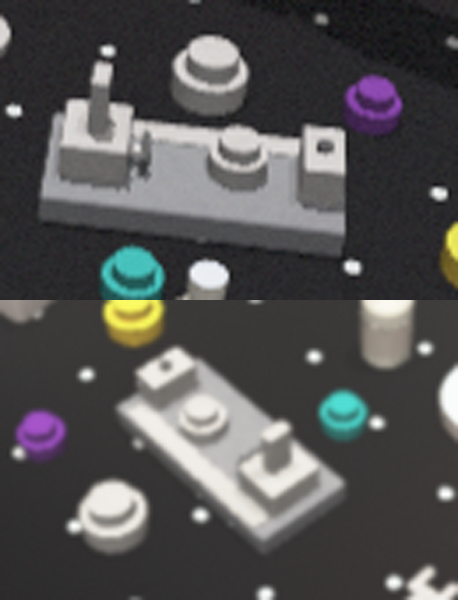

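The crop confirms it: the grey collar on the bed, between plunger and anvil, is clearly smaller than the one lying on the table behind it. It is the one meant.

Next I'll work out the gauge axis and the first moves.

```bash
cat >> h.py <<'E'
from scipy.spatial.transform import Rotation as Ro
def inc(pos,yaw,tilt=0):
    "shift/turn in tool axes to reach a downward tool with tool y at world yaw (deg; half-turn-free choice)"
    o=get_obs(); R=Ro.from_quat(o['ee_rot'])
    y=np.array([np.cos(np.radians(yaw)),np.sin(np.radians(yaw)),0]); z=np.array([0,0,-1.]); x=np.cross(y,z)
    T=Ro.from_matrix(np.stack([x,y,z],1))
    print('inc',np.round(R.inv().apply(np.array(pos)-o['position']),4),np.round((R.inv()*T).as_rotvec(),4))
E
python3 - <<'E'
from h import *
out={}
for n in ['scene','side']:
    c=load(n);P=cloud(c);x,y,z=P[...,0],P[...,1],P[...,2]
    near=(abs(x-.52)<.06)
    def comp(m):
        k,l,s,_=cv2.connectedComponentsWithStats(m.astype(np.uint8)); i=1+np.argmax(s[1:,4]); return P[l==i]
    r=[]
    for lab,m in [('fin',near&(abs(y-.158)<.03)&(z>.098)&(z<.112)),('anvil',near&(y>.28)&(y<.36)&(z>.054)&(z<.066)),('jawtop',near&(y<.2)&(y>.1)&(z>.052)&(z<.062)),('hub',near&(y>.21)&(y<.28)&(z>.05)&(z<.06))]:
        q=comp(m); b=cv2.minAreaRect(q[:,:2].astype(np.float32)); r.append(b[0])
        print(n,lab,len(q),np.round(b[0],4),np.round(b[1],4),round(b[2],1),'z',round(float(np.median(q[:,2])),4))
    d=np.subtract(r[1],r[0]); print('fin->anvil',d,np.hypot(*d),np.degrees(np.arctan2(d[1],d[0])))
inc([.528,.158,.20],96)
E
```

```text
scene fin 45 [0.5282 0.1585] [0.0269 0.0129] 12.3 z 0.1042
scene anvil 158 [0.5088 0.3212] [0.0538 0.0285] 6.2 z 0.0586
scene jawtop 234 [0.5283 0.1585] [0.0583 0.0494] 6.6 z 0.0565
scene hub 82 [0.5089 0.2605] [0.0335 0.0278] 7.3 z 0.0545
fin->anvil [-0.01941007  0.16275255] 0.16390590208528005 96.80104363573439
side fin 38 [0.5255 0.1593] [0.0253 0.0152] 3.9 z 0.1058
side anvil 113 [0.5071 0.3208] [0.0509 0.0321] 3.8 z 0.0601
side jawtop 159 [0.5266 0.159 ] [0.0567 0.0523] 6.8 z 0.0579
side hub 56 [0.5101 0.2609] [0.0299 0.027 ] 43.2 z 0.0556
fin->anvil [-0.01836199  0.16149685] 0.16253736305701455 96.4866011561326
inc [-0.4131 -0.2598  0.0559] [-1.300e-03 -3.000e-04 -5.374e-01]
```

The fin is at (0.527, 0.159) with its top at 0.105 in both views. The gauge axis is at 96.6° and the jaw starts at about 0.002, so it needs to travel about 68 mm.

>>> jog_arm(
  increments=[
    [-0.034,-0.022,0.005,0,0,-0.11,1],
    [-0.068,-0.043,0.01,0,0,-0.22,1],
    [-0.102,-0.065,0.014,0,0,-0.33,1],
    [-0.136,-0.086,0.019,0,0,-0.44,1],
    [-0.17,-0.107,0.023,0,0,-0.546,1],
  ],
  grip_force=25,
)

```text
clock: 0.52
position: [0.3721, 0.397, 0.2327]
ee_rot: [-0.059, 0.998, -0.0, -0.0]
ft_force: [0.7, 0.3, 0.5]
grip_width: 1.002
grasp_force: 0.0
```

```bash
python3 -c "
from h import *
inc([.527,.159,.20],96.6)"
```

```text
inc [-0.1256 -0.2547  0.0328] [-0.0003 -0.0004  0.0036]
```

>>> jog_arm(
  increments=[
    [-0.018,-0.036,0.005,0,0,0,1],
    [-0.036,-0.073,0.01,0,0,0,1],
    [-0.054,-0.109,0.014,0,0,0,1],
    [-0.072,-0.146,0.019,0,0,0,1],
    [-0.09,-0.182,0.023,0,0,0,1],
  ],
)

```text
clock: 0.93
position: [0.4821, 0.2262, 0.2099]
ee_rot: [-0.057, 0.998, -0.0, -0.0]
ft_force: [0.1, 0.7, -0.5]
grip_width: 0.999
grasp_force: 0.0
```

>>> jog_arm(
  increments=[
    [-0.018,-0.036,0.005,0,0,0,1],
    [-0.036,-0.073,0.01,0,0,0,1],
    [-0.036,-0.073,0.01,0,0,0,1],
    [-0.036,-0.073,0.01,0,0,0,1],
  ],
)

```text
clock: 1.27
position: [0.5263, 0.1569, 0.1996]
ee_rot: [-0.054, 0.999, -0.001, -0.0]
ft_force: [-0.5, 1.1, -0.4]
grip_width: 1.003
grasp_force: 0.0
```

```bash
python3 -c "
from h import *
inc([.527,.159,.096],96.6); print(get_obs()['position'],get_obs()['joint_pos'])"
```

```text
inc [-0.001   0.0021  0.1036] [-0.0011 -0.0011 -0.0071]
[0.52632945 0.15687476 0.19960442] [-0.54133747  0.2033222   0.19064478  1.74910658 -0.04033257  1.19430468
  1.33924274]
```

>>> jog_arm(
  increments=[
    [0,0.002,0.035,0,0,-0.007,1],
    [-0.001,0.002,0.07,0,0,-0.007,1],
    [-0.001,0.002,0.103,0,0,-0.007,1],
    [-0.001,0.002,0.103,0,0,-0.007,1],
  ],
)

```text
clock: 1.6
position: [0.522, 0.162, 0.0913]
ee_rot: [-0.061, 0.998, -0.001, -0.005]
ft_force: [-1.6, -0.7, -0.4]
grip_width: 0.996
grasp_force: 0.0
```

>>> jog_arm(
  increments=[
    [0,0,0,0,0,0,0],
    [0,0,0,0,0,0,-0.4],
    [0,0,0,0,0,0,-0.8],
    [0,0,0,0,0,0,-1],
    [0,0,0,0,0,0,-1],
  ],
  grip_force=25,
)

```text
clock: 2.02
position: [0.5271, 0.1624, 0.0988]
ee_rot: [-0.06, 0.998, 0.001, 0.001]
ft_force: [-0.6, -0.1, -0.6]
grip_width: 0.298
grasp_force: 0.0
```

>>> jog_arm(
  increments=[
    [0,0,0,0,0,0,-1],
    [0,0,0,0,0,0,-1],
    [0,0,0,0,0,0,-1],
    [0,0,0,0,0,0,-1],
    [0,0,0,0,0,0,-1],
  ],
)

```text
clock: 2.43
position: [0.527, 0.1617, 0.0985]
ee_rot: [-0.06, 0.998, 0.0, 0.001]
ft_force: [-1.6, -2.9, 6.5]
grip_width: 0.162
grasp_force: 27.0
```

>>> jog_arm(
  increments=[
    [0,0.012,0,0,0,0,-1],
    [0,0.024,0,0,0,0,-1],
    [0,0.036,0,0,0,0,-1],
    [0,0.048,0,0,0,0,-1],
    [0,0.048,0,0,0,0,-1],
  ],
)

```text
clock: 2.85
position: [0.5211, 0.2104, 0.0985]
ee_rot: [-0.06, 0.998, -0.0, 0.001]
ft_force: [-2.5, 1.0, 6.8]
grip_width: 0.158
grasp_force: 27.0
```

>>> jog_arm(
  increments=[
    [0,0.004,0,0,0,0,-1],
    [0,0.008,0,0,0,0,-1],
    [0,0.008,0,0,0,0,-1],
  ],
)

```text
clock: 3.1
position: [0.5204, 0.2161, 0.0985]
ee_rot: [-0.059, 0.998, -0.001, 0.0]
ft_force: [-2.1, -4.8, 8.8]
grip_width: 0.159
grasp_force: 27.4
```

```bash
python3 - <<'E'
from h import *
for n in ['scene','side']:
    c=grab(n);P=cloud(c);x,y,z=P[...,0],P[...,1],P[...,2]
    print(n,get_obs()['position'],get_obs()['ft_force'])
    cv2.imwrite(f'pics/{n}1.png',c['color'][...,::-1])
a=cv2.resize(load('scene')['color'][165:265,335:465],(520,400),interpolation=cv2.INTER_CUBIC)
cv2.imwrite('pics/crop1.png',a[...,::-1])
E
```

```text
scene [0.52037833 0.21611805 0.09849208] [-2.77262124 -6.41375724  7.81563103]
side [0.52039265 0.21608771 0.09849909] [-3.20258903 -5.95385475  8.51909143]
```

View pics/crop1.png

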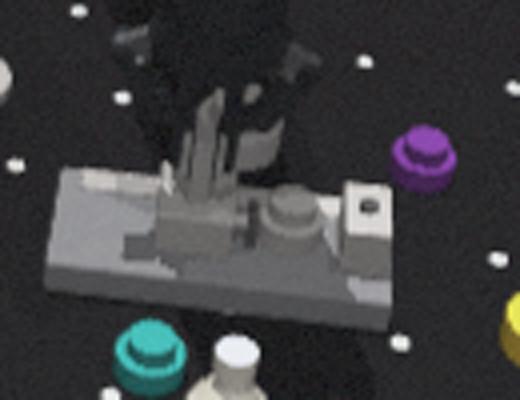

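The crop shows the fin gripped at about (205,150). The collar at (293,225) is flat, in front of the plunger, with a gap to the anvil at (365,225).

```bash
cat >> h.py <<'E'
G=np.array([-.1149,.9934]); # gauge +y
def along(n):
    c=load(n);P=cloud(c);q=P[...,:2]@G; lat=P[...,:2]@np.array([G[1],G[0]*-1])-np.array([.508,.321])@np.array([G[1],-G[0]]); z=P[...,2]
    a=q-np.array([.508,.321])@G   # 0 = anvil centre
    res=[]
    for lab,lo,hi,z0,z1 in [('jaw',-.20,-.066,.052,.0615),('hub',-.065,-.025,.050,.0605),('flange',-.08,-.02,.036,.047),('anvil',-.03,.03,.054,.066)]:
        m=(abs(lat)<.035)&(a>lo)&(a<hi)&(z>z0)&(z<z1); v=a[m]
        if len(v)>5: print(n,lab,len(v),'pct',np.round(np.percentile(v,[2,50,98]),4),'lat',np.round(np.percentile(lat[m],[2,50,98]),4))
E
python3 - <<'E'
from h import *
for n in ['scene','side']: along(n)
E
```

```text
scene jaw 214 pct [-0.1318 -0.1078 -0.0838] lat [-0.0242  0.011   0.0276]
scene hub 83 pct [-0.0591 -0.046  -0.0334] lat [-0.0195 -0.0038  0.0091]
scene flange 136 pct [-0.0776 -0.0564 -0.0268] lat [-0.0171  0.0057  0.016 ]
scene anvil 163 pct [-0.0139  0.0004  0.014 ] lat [-0.0252  0.0036  0.0249]
side jaw 144 pct [-0.1337 -0.1173 -0.0855] lat [-0.0283 -0.0096  0.0255]
side hub 59 pct [-0.0602 -0.0476 -0.0332] lat [-0.0201 -0.0072  0.0086]
side flange 66 pct [-0.0712 -0.0573 -0.0288] lat [-0.0273 -0.0142  0.0144]
side anvil 111 pct [-0.0151 -0.0025  0.0166] lat [-0.0252 -0.0021  0.0228]
```

>>> jog_arm(
  increments=[
    [0,0.003,0,0,0,0,-1],
    [0,0.006,0,0,0,0,-1],
    [0,0.008,0,0,0,0,-1],
    [0,0.008,0,0,0,0,-1],
    [0,0.008,0,0,0,0,-1],
  ],
)

```text
clock: 3.62
position: [0.5195, 0.2235, 0.0985]
ee_rot: [-0.059, 0.998, -0.001, 0.0]
ft_force: [-2.0, -8.3, 9.7]
grip_width: 0.159
grasp_force: 27.5
```

>>> jog_arm(
  increments=[
    [0,0.001,0,0,0,0,-1],
    [0,0.002,0,0,0,0,-1],
    [0,0.002,0,0,0,0,-1],
    [0,0.002,0,0,0,0,-1],
  ],
)

```text
clock: 3.95
position: [0.5193, 0.225, 0.0985]
ee_rot: [-0.059, 0.998, -0.001, 0.0]
ft_force: [-2.3, -9.5, 10.8]
grip_width: 0.158
grasp_force: 27.6
```

>>> jog_arm(
  increments=[
    [0,0.001,0,0,0,0,-1],
    [0,0.002,0,0,0,0,-1],
    [0,0.002,0,0,0,0,-1],
    [0,0.002,0,0,0,0,-1],
  ],
)

```text
clock: 4.28
position: [0.5191, 0.2269, 0.0985]
ee_rot: [-0.059, 0.998, -0.001, 0.0]
ft_force: [-2.4, -9.7, 10.9]
grip_width: 0.159
grasp_force: 27.6
```

```bash
python3 - <<'E'
from h import *
for n in ['scene','side']: grab(n);along(n); print(get_obs()['position'],get_obs()['ft_force'])
E
```

```text
scene jaw 213 pct [-0.1211 -0.0985 -0.0728] lat [-0.0222  0.0115  0.0288]
scene hub 75 pct [-0.0486 -0.0365 -0.0259] lat [-0.0181 -0.0028  0.0097]
scene flange 129 pct [-0.0788 -0.0503 -0.0217] lat [-0.0162  0.0072  0.0266]
scene anvil 178 pct [-0.0286 -0.0014  0.0138] lat [-0.0246  0.0015  0.0252]
[0.51910593 0.22685132 0.09850584] [ -2.5068112  -10.43891557  10.16475553]
side jaw 144 pct [-0.1222 -0.1068 -0.0732] lat [-0.0288 -0.0108  0.0255]
side hub 51 pct [-0.0509 -0.0376 -0.0252] lat [-0.0186 -0.0068  0.0068]
side flange 65 pct [-0.0701 -0.0476 -0.027 ] lat [-0.0277 -0.0143  0.014 ]
side anvil 116 pct [-0.026  -0.0026  0.0139] lat [-0.0261 -0.0035  0.0221]
[0.51909582 0.22690954 0.09850202] [ -1.96942204 -10.49340138  10.34136388]
```

>>> jog_arm(
  increments=[
    [0,0.001,0,0,0,0,-1],
    [0,0.002,0,0,0,0,-1],
    [0,0.002,0,0,0,0,-1],
    [0,0.002,0,0,0,0,-1],
    [0,0.002,0,0,0,0,-1],
  ],
)

```text
clock: 4.8
position: [0.5189, 0.2286, 0.0985]
ee_rot: [-0.059, 0.998, -0.001, 0.0]
ft_force: [-2.6, -11.0, 10.6]
grip_width: 0.155
grasp_force: 27.7
```

>>> jog_arm(
  increments=[
    [0,0.001,0,0,0,0,-1],
    [0,0.001,0,0,0,0,-1],
    [0,0.001,0,0,0,0,-1],
    [0,0.001,0,0,0,0,-1],
    [0,0.001,0,0,0,0,-1],
  ],
)

```text
clock: 5.22
position: [0.5188, 0.2293, 0.0985]
ee_rot: [-0.059, 0.998, -0.001, 0.0]
ft_force: [-3.3, -12.4, 11.4]
grip_width: 0.16
grasp_force: 27.7
```

```bash
python3 - <<'E'
from h import *
for n in ['scene','side']: grab(n);along(n); print(get_obs()['position'],get_obs()['ft_force'])
E
```

```text
scene jaw 210 pct [-0.1184 -0.096  -0.0706] lat [-0.0221  0.0114  0.0296]
scene hub 75 pct [-0.049  -0.0364 -0.0259] lat [-0.0206 -0.003   0.0093]
scene flange 128 pct [-0.0778 -0.0498 -0.0216] lat [-0.0178  0.0079  0.028 ]
scene anvil 175 pct [-0.0261 -0.0012  0.0141] lat [-0.0246  0.0031  0.0249]
[0.51877932 0.2293303  0.09847261] [ -2.9717245  -12.52075112  11.27475437]
side jaw 143 pct [-0.1199 -0.1021 -0.0714] lat [-0.0285 -0.0099  0.025 ]
side hub 49 pct [-0.0508 -0.0393 -0.0264] lat [-0.0202 -0.0085  0.0078]
side flange 59 pct [-0.0762 -0.0463 -0.0276] lat [-0.0282 -0.0168  0.0158]
side anvil 120 pct [-0.0275 -0.0034  0.0147] lat [-0.0255 -0.0039  0.021 ]
[0.51878148 0.22938515 0.09848254] [ -2.3854121  -12.11884304  11.60561485]
```

The jaw is at about 0.070 from both cameras and the travel. The push of about 12.5 N matches 9 N friction plus about 4 N of plunger force, and the collar is against the anvil. I'll release and rise.

>>> jog_arm(
  increments=[
    [0,0,0,0,0,0,0],
    [0,0,0,0,0,0,1],
    [0,0,0,0,0,0,1],
    [0,0,0,0,0,0,1],
    [0,0,0,0,0,0,1],
  ],
)

```text
clock: 5.73
position: [0.5177, 0.2328, 0.0973]
ee_rot: [-0.06, 0.998, 0.0, -0.0]
ft_force: [0.2, 0.2, -0.1]
grip_width: 0.858
grasp_force: 0.0
```

>>> jog_arm(
  increments=[
    [0,0,-0.03,0,0,0,1],
    [0,0,-0.065,0,0,0,1],
    [0,0,-0.1,0,0,0,1],
    [0,0,-0.135,0,0,0,1],
    [0,0,-0.135,0,0,0,1],
  ],
)

```text
clock: 6.15
position: [0.5204, 0.2337, 0.2398]
ee_rot: [-0.06, 0.998, 0.002, 0.005]
ft_force: [0.7, -0.2, -0.1]
grip_width: 0.999
grasp_force: 0.0
```

```bash
python3 - <<'E'
from h import *
for n in ['scene','side']:
    c=grab(n);along(n); P=cloud(c)
    m=(abs(P[...,0]-.405)<.06)&(abs(P[...,1]+.245)<.09)&(P[...,2]>.128)&(P[...,2]<.155); q=P[m]
    b=cv2.minAreaRect(q[:,:2].astype(np.float32)); print('bar',np.round(b[0],4),np.round(b[1],4),b[2],'top z',np.percentile(q[:,2],[50,90]))
o=get_obs(); print(o['position'],o['ft_force'],o['joint_pos'],o['grip_width'])
inc([.405,-.2456,.26],176); inc([.405,-.2456,.26],-4)
E
```

```text
scene jaw 242 pct [-0.1185 -0.0962 -0.071 ] lat [-0.0268  0.0087  0.0285]
scene hub 77 pct [-0.0488 -0.0362 -0.0256] lat [-0.0194 -0.0041  0.0112]
scene flange 132 pct [-0.0776 -0.0498 -0.0216] lat [-0.0169  0.0077  0.028 ]
scene anvil 173 pct [-0.0284 -0.0014  0.0138] lat [-0.0249  0.0019  0.0245]
bar [ 0.4071 -0.2445] [0.12   0.0151] 86.71951293945312 top z [0.13951669 0.14358219]
side jaw 149 pct [-0.1194 -0.1033 -0.0722] lat [-0.0283 -0.0096  0.0246]
side hub 51 pct [-0.0492 -0.0387 -0.0253] lat [-0.0213 -0.0083  0.0057]
side flange 55 pct [-0.0748 -0.0472 -0.0249] lat [-0.0287 -0.0145  0.0136]
side anvil 122 pct [-0.0281 -0.0045  0.0153] lat [-0.0262 -0.0032  0.0225]
bar [ 0.4043 -0.2461] [0.12   0.0127] 87.24955749511719 top z [0.14256451 0.14508659]
[0.51840294 0.23292029 0.23374192] [-0.41853546 -0.45798165 -0.54568213] [-0.63802537  0.2158457   0.15689815  1.65878048 -0.03546113  1.26658
  1.21707244] 1.0057597714907331
inc [ 0.17   -0.4614 -0.0274] [-7.0000e-04  3.3000e-03 -1.3805e+00]
inc [ 0.17   -0.4614 -0.0274] [3.5000e-03 8.0000e-04 1.7611e+00]
```

>>> jog_arm(
  increments=[
    [0.012,-0.033,-0.01,0,0,0.12,1],
    [0.024,-0.066,-0.02,0,0,0.24,1],
    [0.036,-0.099,-0.027,0,0,0.36,1],
    [0.048,-0.132,-0.027,0,0,0.48,1],
    [0.06,-0.165,-0.027,0,0,0.6,1],
  ],
)

```text
clock: 6.67
position: [0.477, 0.06, 0.2582]
ee_rot: [0.24, 0.971, -0.0, -0.001]
ft_force: [0.5, -0.3, 0.8]
grip_width: 0.995
grasp_force: 0.0
```

```bash
python3 -c "
from h import *
inc([.405,-.245,.26],-3);print(get_obs()['joint_pos'])"
```

```text
inc [-0.0786 -0.3033 -0.0016] [-1.4000e-03 -5.0000e-04  1.1378e+00]
[-5.17315347e-01  8.91241975e-04  2.99464360e-01  1.83945519e+00
 -3.83174776e-04  1.30267754e+00  8.67671141e-01]
```

>>> jog_arm(
  increments=[
    [-0.008,-0.03,0,0,0,0.115,1],
    [-0.016,-0.06,0,0,0,0.23,1],
    [-0.024,-0.09,0,0,0,0.345,1],
    [-0.032,-0.121,0,0,0,0.46,1],
    [-0.039,-0.152,0,0,0,0.57,1],
  ],
)

```text
clock: 7.08
position: [0.4414, -0.0926, 0.2579]
ee_rot: [0.503, 0.864, -0.001, -0.001]
ft_force: [1.2, 0.0, -0.3]
grip_width: 1.004
grasp_force: 0.0
```

```bash
python3 -c "
from h import *
inc([.405,-.245,.26],-3);print(get_obs()['joint_pos'])"
```

```text
inc [-0.1146 -0.1068 -0.002 ] [-2.00e-03 -4.00e-04  5.68e-01]
[-0.35624461 -0.08380058  0.44213336  1.91175185  0.0372889   1.30778198
  0.59041399]
```

>>> jog_arm(
  increments=[
    [-0.023,-0.021,0,0,0,0.115,1],
    [-0.046,-0.043,0,0,0,0.23,1],
    [-0.069,-0.064,0,0,0,0.345,1],
    [-0.092,-0.085,0,0,0,0.46,1],
    [-0.115,-0.107,0,0,0,0.568,1],
  ],
)

```text
clock: 7.5
position: [0.4059, -0.2454, 0.2581]
ee_rot: [0.725, 0.688, -0.0, -0.001]
ft_force: [0.8, 0.3, -0.8]
grip_width: 1.001
grasp_force: 0.0
```

>>> jog_arm(
  increments=[
    [0,0,0,0,0,0,1],
    [0,0,0,0,0,0,1],
  ],
)

```text
clock: 7.67
position: [0.4058, -0.2456, 0.2581]
ee_rot: [0.725, 0.689, -0.001, -0.001]
ft_force: [0.1, 1.1, 0.0]
grip_width: 1.002
grasp_force: 0.0
```

```bash
python3 -c "
from h import *
c=grab('wrist');cv2.imwrite('pics/w.png',c['color'][...,::-1])
inc([.4055,-.245,.144],-3);o=get_obs();print(o['position'],o['joint_pos'])
P=np.array([.4055,-.245,.138]);p=c['R']@P+c['t'];print(p,c['K'])"
```

```text
inc [-0.0009 -0.0007  0.1141] [-0.002  -0.0005  0.0053]
[ 0.4064286  -0.2442172   0.25812546] [-0.17856337 -0.03498217  0.61816142  1.86746445  0.02132366  1.3047192
  0.3866032 ]
[0.00153148 0.00114786 0.24673634] [[309.70691629   0.         315.52893161]
 [  0.         309.70691629 195.93414544]
 [  0.           0.           1.        ]]
```

View pics/w.png

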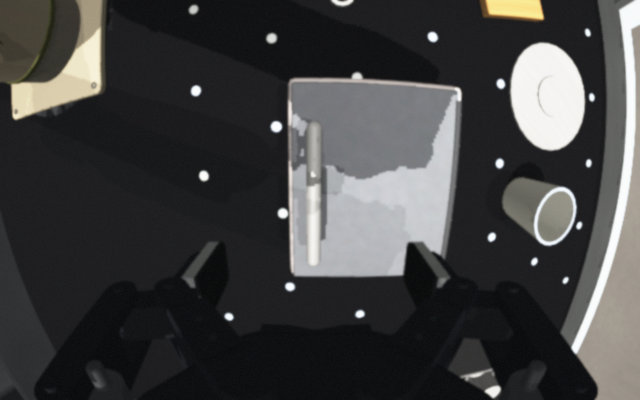

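The wrist view shows the bar at (314,193), parallel to the pads and midway between the fingers at (215,270) and (415,270). I'll descend and grip.

>>> jog_arm(
  increments=[
    [0,0,0.035,0,0,0.005,1],
    [0,0,0.07,0,0,0.005,1],
    [0,0,0.1,0,0,0.005,1],
    [-0.001,0,0.113,0,0,0.005,1],
    [-0.001,0,0.113,0,0,0.005,1],
  ],
)

```text
clock: 8.13
position: [0.4052, -0.2431, 0.1427]
ee_rot: [0.724, 0.69, -0.002, -0.003]
ft_force: [-1.0, 0.7, 0.4]
grip_width: 0.997
grasp_force: 0.0
```

>>> jog_arm(
  increments=[
    [0,0,0,0,0,0,0],
    [0,0,0,0,0,0,-0.5],
    [0,0,0,0,0,0,-1],
    [0,0,0,0,0,0,-1],
    [0,0,0,0,0,0,-1],
  ],
  grip_force=25,
)

```text
clock: 8.55
position: [0.4074, -0.2454, 0.147]
ee_rot: [0.725, 0.689, 0.001, 0.001]
ft_force: [1.6, 0.8, -0.8]
grip_width: 0.3
grasp_force: 0.0
```

>>> jog_arm(
  increments=[
    [0,0,0,0,0,0,-1],
    [0,0,0,0,0,0,-1],
    [0,0,0,0,0,0,-1],
    [0,0,0,0,0,0,-1],
    [0,0,0,0,0,0,-1],
  ],
)

```text
clock: 8.97
position: [0.4036, -0.2453, 0.1455]
ee_rot: [0.726, 0.688, -0.002, -0.003]
ft_force: [-14.7, 3.0, 6.2]
grip_width: 0.125
grasp_force: 27.9
```

>>> jog_arm(
  increments=[
    [-0.0,-0.002,0,0,0,0,-1],
    [0,0.002,-0.012,0,0,0,-1],
    [0,0.007,-0.023,0,0,0,-1],
    [0,0.013,-0.034,0,0,0,-1],
    [0,0.013,-0.034,0,0,0,-1],
  ],
)

```text
clock: 9.38
position: [0.4181, -0.2461, 0.1813]
ee_rot: [0.726, 0.688, -0.001, -0.002]
ft_force: [-14.4, 3.3, 4.5]
grip_width: 0.127
grasp_force: 27.2
```

>>> jog_arm(
  increments=[
    [0,0,0,0,0,0,-1],
  ],
)

```text
clock: 9.47
position: [0.4174, -0.2461, 0.1801]
ee_rot: [0.726, 0.688, -0.001, -0.002]
ft_force: [-14.1, 1.9, 4.1]
grip_width: 0.127
grasp_force: 27.1
```

>>> jog_arm(
  increments=[
    [0,0.005,-0.01,0,0,0,-1],
    [0,0.0125,-0.0195,0,0,0,-1],
    [0,0.021,-0.0285,0,0,0,-1],
    [0,0.03,-0.0365,0,0,0,-1],
    [0,0.03,-0.0365,0,0,0,-1],
  ],
)

```text
clock: 9.88
position: [0.4486, -0.2479, 0.219]
ee_rot: [0.725, 0.688, -0.001, -0.002]
ft_force: [-21.5, 6.4, 21.7]
grip_width: 0.123
grasp_force: 27.9
```

>>> jog_arm(
  increments=[
    [0,0,0,0,0,0,-1],
    [0,0,0,0,0,0,-1],
  ],
)

```text
clock: 10.05
position: [0.4472, -0.2478, 0.2177]
ee_rot: [0.726, 0.688, -0.001, -0.003]
ft_force: [-21.5, 4.5, 19.7]
grip_width: 0.127
grasp_force: 27.7
```

```bash
cat >> h.py <<'E'
def hood():
    H=np.array([.540,-.2525]); u=np.array([np.cos(.055),-np.sin(.055)])
    for n in ['scene','side']:
        c=grab(n);P=cloud(c); s=(P[...,:2]-H)@u; w=(P[...,:2]-H)@np.array([-u[1],u[0]]); z=P[...,2]
        # plate points: lateral strips clear of bar and gripper
        m=(abs(w)>.066)&(abs(w)<.092)&(s<.02)&(s>-.16)&(z>.112)&(z<.26)
        q=np.stack([s[m],z[m]],1)
        if len(q)<20: print(n,'few',len(q)); continue
        l=cv2.fitLine(q.astype(np.float32),cv2.DIST_HUBER,0,.01,.01).ravel()
        print(n,len(q),'angle',np.degrees(np.arctan(-l[1]/l[0])),'at',l[2:], 'zmax',q[:,1].max())
E
python3 -c "
from h import *
hood(); o=get_obs();print(o['position'],o['ft_force'],o['joint_pos'])"
```

```text
scene 766 angle 32.21436 at [-0.06697059  0.14330634] zmax 0.18486143882539902
side 538 angle 32.398216 at [-0.08641067  0.15698163] zmax 0.1877441120446923
[ 0.44715045 -0.24783217  0.21764976] [-20.59713268   5.0820451   19.56380164] [-0.17109969  0.11113751  0.63465098  1.83585887 -0.06984876  1.22263366
  0.43130157]
```

```bash
python3 -c "
from h import *
a=cv2.resize(load('side')['color'][200:380,250:430],(560,560),interpolation=cv2.INTER_CUBIC)
cv2.imwrite('pics/s2.png',a[...,::-1])
o=get_obs();print(o['ft_force'],o['torque'],o['grasp_force'])"
```

```text
[-20.59713268   5.0820451   19.56380164] [ 1.11656357e+00  4.52032186e+00 -3.83751425e-03] 27.659189701080322
```

View pics/s2.png

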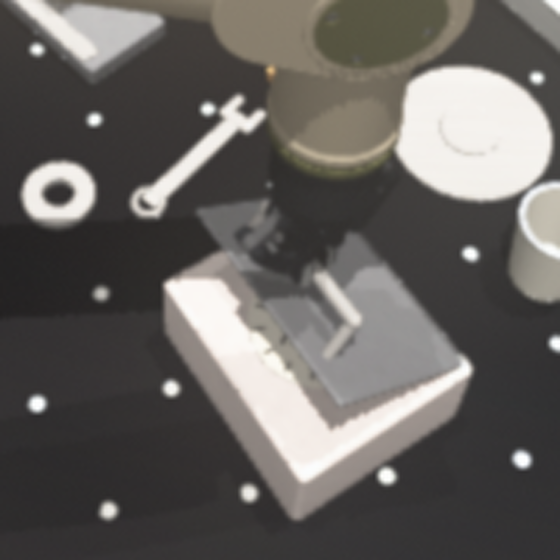

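The hood is lifted evenly at about 32° and held by the bar. There is some radial push, so I'll relieve it outward.

>>> jog_arm(
  increments=[
    [0,-0.001,-0.001,0,0,0,-1],
    [0,-0.002,-0.002,0,0,0,-1],
    [0,-0.002,-0.002,0,0,0,-1],
  ],
)

```text
clock: 10.4
position: [0.4478, -0.2477, 0.2189]
ee_rot: [0.725, 0.688, 0.0, 0.0]
ft_force: [-0.3, -0.7, -2.5]
grip_width: 0.127
grasp_force: 25.4
```

>>> jog_arm(
  increments=[
    [0,0.005,-0.006,0,0,0,-1],
    [0,0.012,-0.012,0,0,0,-1],
    [0,0.012,-0.012,0,0,0,-1],
    [0,0.012,-0.012,0,0,0,-1],
  ],
)

```text
clock: 10.73
position: [0.4613, -0.2484, 0.2301]
ee_rot: [0.725, 0.689, -0.0, 0.001]
ft_force: [10.5, -6.6, -19.2]
grip_width: 0.125
grasp_force: 24.9
```

```bash
python3 -c "
from h import *
hood()"
```

```text
scene 826 angle 39.639965 at [-0.06453119  0.15467185] zmax 0.20207958281878288
side 467 angle 39.896553 at [-0.07018746  0.16083743] zmax 0.20221702211385112
```

>>> jog_arm(
  increments=[
    [0,0.006,-0.002,0,0,0,-1],
    [0,0.0115,-0.005,0,0,0,-1],
    [0,0.017,-0.0075,0,0,0,-1],
    [0,0.0225,-0.0105,0,0,0,-1],
    [0,0.0225,-0.0105,0,0,0,-1],
  ],
)

```text
clock: 11.25
position: [0.4836, -0.2497, 0.2426]
ee_rot: [0.725, 0.689, 0.0, 0.001]
ft_force: [-5.3, -1.2, 6.9]
grip_width: 0.128
grasp_force: 26.8
```

>>> jog_arm(
  increments=[
    [0,0,0,0,0,0,-1],
    [0,0,0,0,0,0,-1],
  ],
)

```text
clock: 11.42
position: [0.4825, -0.2497, 0.2422]
ee_rot: [0.725, 0.688, 0.0, 0.0]
ft_force: [-4.3, -1.1, 5.3]
grip_width: 0.128
grasp_force: 26.7
```

```bash
python3 -c "
from h import *
hood(); print(get_obs()['position'],get_obs()['ft_force'])"
```

```text
scene 900 angle 49.533997 at [-0.05352927  0.1642176 ] zmax 0.22019020319347096
side 321 angle 49.600834 at [-0.06823725  0.18305455] zmax 0.22081516065810136
[ 0.48244927 -0.24967347  0.24217139] [-4.73687901 -0.13797782  5.29479031]
```

>>> jog_arm(
  increments=[
    [0,0.006,-0.003,0,0,0,-1],
    [0,0.012,-0.0055,0,0,0,-1],
    [0,0.018,-0.0075,0,0,0,-1],
    [0,0.024,-0.009,0,0,0,-1],
    [0,0.024,-0.009,0,0,0,-1],
  ],
)

```text
clock: 11.93
position: [0.5077, -0.2511, 0.251]
ee_rot: [0.725, 0.689, 0.0, 0.001]
ft_force: [-3.3, -2.7, 5.4]
grip_width: 0.128
grasp_force: 26.4
```

>>> jog_arm(
  increments=[
    [0,0,0,0,0,0,-1],
    [0,0,0,0,0,0,-1],
    [0,0,0,0,0,0,-1],
  ],
)

```text
clock: 12.18
position: [0.5064, -0.2509, 0.2506]
ee_rot: [0.725, 0.688, 0.0, 0.0]
ft_force: [-3.0, -2.9, 5.1]
grip_width: 0.125
grasp_force: 26.4
```

```bash
python3 -c "
from h import *
hood(); print(get_obs()['position'],get_obs()['ft_force'])
for n in ['scene','side']: along(n)"
```

```text
scene 924 angle 59.912792 at [-0.04060328  0.17174461] zmax 0.23487152803294853
side 167 angle 59.89013 at [-0.03976117  0.17210759] zmax 0.23938772980833048
[ 0.50625644 -0.25093539  0.25059023] [-3.17964609 -4.01777612  5.26832449]
scene jaw 235 pct [-0.1184 -0.0958 -0.0705] lat [-0.0263  0.0091  0.0289]
scene hub 75 pct [-0.0487 -0.0365 -0.0258] lat [-0.0189 -0.003   0.009 ]
scene flange 127 pct [-0.0789 -0.05   -0.0216] lat [-0.0163  0.0092  0.0286]
scene anvil 175 pct [-0.0274 -0.0012  0.0139] lat [-0.0255  0.0015  0.0246]
side jaw 142 pct [-0.1198 -0.1031 -0.0713] lat [-0.0291 -0.0106  0.0254]
side hub 50 pct [-0.0515 -0.0374 -0.027 ] lat [-0.02   -0.0084  0.0067]
side flange 55 pct [-0.0744 -0.0482 -0.0264] lat [-0.0276 -0.0164  0.0141]
side anvil 103 pct [-0.0285 -0.007   0.0139] lat [-0.0261 -0.0074  0.0215]
```

The hood is at 59.9° in both views and at rest. The jaw is still at about 0.070 with the collar flat against the anvil, so I'll hand in.

```bash
python3 -c "
from h import *
print(workorder.hand_in())"
```

```text
the job is handed in; nothing more can be done
None
```

The job is handed in: the collar is pinched against the anvil with the jaw at about 0.070 m (plunger in about 4 mm), and the arm is holding the hood open at 59.9°, as measured in both camera views.

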